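Put the scraper away in the paint caddy and bring the filler tin to the front

TASK

Scraping is done and filling comes next: first take the scraper out of the drying block, slide it blade down, fully home, into the slotted block on the turning caddy, and let go of it. Then turn the caddy until the square filler tin stands squarely in front, over the pointer tongue of its foot, and hold the turntable still there: the program finishes while the gripper is still firmly holding the caddy (not the scraper). Leave everything else on the bench where it is.

Things in the scene. Friction and masses are not known exactly. Their poses are not given: they have to be found in the camera images.
- foot: Fixed round steel foot of the painter's caddy, 220 mm across, 14 mm high, mostly hidden under the caddy's disc. Origin: centre of its underside, on the caddy's vertical turning axis. Its -x axis points to the caddy's front, where a flat pointer tongue 22 mm wide and 10 mm high sticks out from under the disc to 181 mm from the axis. It may stand turned by up to 0.5 rad.
- pointer (a point): The front place: the point 95 mm from the turning axis along the foot's -x, straight above the pointer tongue, 30 mm above the bench (top of the disc). Fixed to the foot.
- caddy: Turntable: wooden disc 280 mm across, top at 30 mm; turns either way about the vertical axis through its origin (= foot's origin); friction 0.12 N m holds it where left. Fixed on it, 95 mm from the axis, each 72 deg, counter-clockwise from above from its -x: square filler tin, tall white bottle (top 120 mm), slotted block, squat glass jar (top 89), round can (top 105). Centre handle. 1.3 kg.
- filler_tin (a point): Middle of the top of the square filler tin's cap, 117 mm above the bench, 95 mm from the axis: the only square tin on the caddy, bare metal, 50 x 50 mm, its shoulder 105 mm above the bench, with a round dark cap 40 mm across and 12 mm high. Fixed on the caddy.
- slot_mouth (a point): Centre of the slot's mouth, in the top of the wooden block on the caddy, 86 mm above the bench. The block measures 34 mm (radially) x 94 mm (along the rim) x 56 mm high. The slot is 8 mm wide radially, 76 mm long (square to the line from the caddy's axis to this point), 46 mm deep; its mouth has sharp edges, no lead-in.
- slot_floor (a point): Centre of the slot's floor, straight below slot_mouth, 40 mm above the bench; axes as the caddy's (z up).
- handle (a point): Top middle of the caddy's centre handle, on the turning axis, 186 mm above the bench. An upright wooden slab 16 mm thick, 60 mm long, 46 mm high (140 to 186 mm) on a thin post; its long side is parallel to the slot, its thickness along the line from the axis to slot_mouth. Higher than all the jars: pinch it across its thickness from above to turn or hold the caddy.
- scraper: Paint scraper, about 120 g, standing blade down at the start. Origin: middle of the blade's lower edge; z up to the handle's end, y along the blade's width, x across its thickness. Blade 70 mm wide, 4 mm thick, 75 mm long; collar 36 x 10 mm from 70 to 82 mm; black handle 26 mm wide (y), 18 mm thick (x), from 78 to 150 mm above the origin.
- scraper_top (a point): Middle of the end of the scraper's handle, 150 mm above the blade's edge.
- stand: Fixed pale wooden drying block, 70 x 110 mm and 45 mm high, in which the scraper stands at the start, loosely and upright within about 0.1 rad. Origin: centre of its underside. Slot along its y: 7 mm wide, 75 mm long, its floor 8 mm above the bench.
- tape: Bystander: roll of masking tape lying flat, 96 mm across, 25 mm high. Origin: centre of underside.
- screw_jar: Bystander: small glass jar, 52 mm across, 70 mm high, standing on the bench. Origin: centre of underside.
- offcut: Bystander: wood offcut 90 x 70 x 38 mm. Origin: centre of underside.
- paint_can: Bystander: paint can 86 mm across, 100 mm high. Origin: centre of underside.
- brush: Bystander: paint brush lying on the bench along its x. Origin: at its middle, on the underside.
- mug: Bystander: white mug, 80 mm across, 90 mm high, handle at its +y. Origin: centre of underside.
- primer: Bystander: grey bottle, 60 mm across, 150 mm high. Origin: centre of underside.
Not all that is in view belongs to the job. Leave any red look-alike of the scraper alone.

How it is judged:
On the way, in this order (a step that is already met when the one before it is completed fails the run):
1. the scraper stands fully home in the caddy's slot, let go (z of scraper in the frame of slot_floor below 0.006 m and horizontal distance between scraper and slot_floor below 0.012 m and angle between scraper's own z axis and vertical below 0.2 rad and contact force between the fingers and scraper below 0.3 N), for 0.2 s.
2. the filler tin is at the front over the pointer, the caddy held still by the fingers (horizontal distance between filler_tin and pointer below 0.015 m and contact force between the fingers and caddy above 2 N and angular speed of caddy below 0.05 rad/s), for 0.2 s.
At the end, for the whole second after the job is handed in: The scraper stands in the caddy slot (edge within 6 mm of its floor, 12 mm of its centre, 0.2 rad of upright), untouched by the fingers; the filler tin is within 15 mm of the front place; the caddy is still (below 0.05 rad/s) and the fingers hold it with over 2 N (all of step 1 and all of step 2); the arm keeps its last pose, push and grip.
It fails at once if a bystander on the bench is moved by more than 40 mm (distance of any of tape, screw_jar, offcut, paint_can, brush, mug, primer from where it was at the start of the episode above 0.04 m).
It also fails if it takes over 70 s, if anything falls off the work surface, if the arm or the gripper's body presses on something with over 40 N, if the wrist force passes 120 N, or if a joint passes its speed limit or range.

ROBOT

A 6-joint arm with a two-finger parallel gripper is mounted at the origin on the work surface. World frame = base frame: x ahead of the robot, y to its left, z up, the work surface at z = 0. Lengths are in m, angles in rad, forces in N, time in s.
With the tool pointing down it reaches from about 0.35 to 0.975 m from the base axis. Payload 4.9 kg.
Tool frame: the origin (TCP) lies at the very end of the fingers, on their centre line; the grasp point (between the pads) lies 19 mm behind it; z points along the fingers, y is the line along which they close (so a half turn about z gives the same grasp; the last joint's range is limited). The gripper opens to 85 mm and grips with 20 to 120 N. Pads are 22 mm wide; open, the fingers measure 114 mm over their backs; the gripper's body (76 mm by 85 mm) begins 54 mm behind the grasp point. The pads swing forward as they close: fully open they stand 13 mm farther back than shut.
Start: joints at [0.997, 0.053, 1.613, -0, 1.476, -0.119], TCP at [0.275, 0.561, 0.231] pointing down, gripper open.
Joint ranges: [-3.01, 3.01], [-1.01, 2.22], [0.06, 2.58], [-1.02, 4.17], [0.09, 2.62], [-3.14, 3.14]. Speed limits (rad/s): [2.57, 2.57, 3.14, 3.14, 3.14, 3.14].

INTERFACE

Orientations are given as a unit quaternion [w, x, y, z].
In Python, from plant import state, optics, ticket, nets gives the robot as it stands. The module is installed in compiled form; this text tells all that it offers.
- The arm moves only by the shell command python3 -m inch 'ROWS' [OPENING]. ROWS is JSON, a list of rows, each an object of numbers: "dx", "dy", "dz": the shift along the tool's x, y, z as a fraction of full scale; "rx", "ry", "rz": the turn, a rotation vector about the tool's x, y, z as a fraction of full scale. In form: [{"dx": .., "dy": .., "dz": .., "rx": .., "ry": .., "rz": ..}, ...]. A call has 1 to 5 rows; each row is the pose to reach, as a shift and turn from the pose commanded when the call began, along the tool's axes at that moment; what a row does not reach only later rows make up. Full scale, the value 1, is 0.8 m for a shift and 1.5 rad for a turn. A row lasts 1/10 s, in which the tool goes at most 50 mm and 8.59 degrees, less where a joint would pass 70% of its speed; a pose out of reach is approached as far as the arm can. A call with a number of a shift or a turn outside -1 to 1 is refused whole. A call with a gripper value outside its range is refused whole. OPENING is the opening, from -1 (shut) to 1 (fully open), set as the call begins (- or left out, the last holds). The fingers move at their own pace and stop on an object; the grip force is fixed at half the most. Time passes only in rows, so rows that repeat a pose let the fingers close. It gives the time, the measured TCP pose, the force, the opening and the grip force at its end, in the units of the state.
- state(): the state, without advancing time (a new reading comes with each control period).
- optics.grab_frame(name): name is "side" or "top"; returns the picture (400x640x3 uint8, red, green, blue); there is no depth.
- optics.camera_info(name): a dict with "fx", "fy", "cx", "cy" (pixels), "R" (3x3) and "t" (3): a world point X has camera coordinates R X + t. Camera axes: x right, y down, z forward; pixel columns grow to the right and rows downward; lengths in m; the calibration is good to about 2 mm. A picture is of the moment at which its call begins. camera_info takes no time and is no camera call.
- ticket.job_done(): hands the job in; it is judged then, once.
Trained networks look in the newest picture that a camera, given by its name, has taken for a name from the list of things; names that differ only in an ending like _2 or _b are one class to them, and where a whole thing is asked for, a point or a joint stands for the part that bears it (a point fixed in the world has none). Each returns a list of dicts, best first, with "confidence" (0 to 1); they miss things now and then, are a little off and sometimes report something else, mostly with a low value. They report only what shows in the picture. A call takes as long as a camera call. They do not tell look-alikes from the thing itself.
- nets.boxes_of(camera, name): "bbox" ([centre column, centre row, width, height] in pixels, round what is visible of it).
- nets.outline_of(camera, name): "pixels" (400x640 bool, what is visible of it) and "bbox" ([centre column, centre row, width, height] in pixels, round what is visible of it).
The state is a dict: "time": time; "joint_pos": joint angles; "joint_vel": joint speeds; "joint_efforts": joint torques, N m; "tool_pos": TCP position; "tool_rot": TCP orientation; "contact_force": force on the tool from outside, world axes, zero at the start; "ft_torque": the same for the moment, N m; "gripper_width": opening from 0.0 (shut) to 1.0 (fully open); "grasp_force": force on a finger pad.
Only numpy, scipy, OpenCV 4.12 (cv2) and the standard library are available. Lean on these libraries where they do the work, as an engineer would, in place of code of your own. Each camera call takes 0.05 s, during which the arm holds its last target. There are 200 camera calls.

## Working session

There is one attempt and no reset: what is moved stays moved. The work goes in short steps, Python scripts to look and compute and a shell command to move; the robot and the scene stay as the last step left them, time stands still between calls to the robot, and variables do not carry over. Pictures are saved under pics/ and viewed, at most 10 in all, crops included, and the job is handed in when it is done.

```bash
mkdir -p pics
python3 - <<'E'
from plant import state, optics, nets
import cv2,numpy as np
for c in("side","top"):
    im=optics.grab_frame(c); cv2.imwrite(f"pics/{c}0.png",im[:,:,::-1])
    i=optics.camera_info(c); print(c,i['fx'],i['cx'],i['cy'],np.round(i['R'],3).tolist(),np.round(i['t'],3).tolist(), np.round(-np.array(i['R']).T@i['t'],3))
    for n in("scraper","stand","slot_mouth","handle","filler_tin","foot"):
        print(n,[(round(d['confidence'],2),np.round(d['bbox']).tolist()) for d in nets.boxes_of(c,n)[:3]])
s=state();print(s)
E
```

```text
side 378.3597951387792 319.8065889026573 206.88752322191547 [[0.943, -0.332, 0.02], [-0.138, -0.446, -0.884], [0.302, 0.831, -0.466]] [-0.525, 0.183, 1.321] [ 0.121 -1.191  0.788]
scraper [(0.81, [308.0, 251.0, 12.0, 39.0]), (0.71, [361.0, 227.0, 17.0, 36.0]), (0.66, [337.0, 237.0, 12.0, 32.0])]
stand [(0.91, [335.0, 259.0, 33.0, 28.0]), (0.63, [279.0, 233.0, 12.0, 21.0]), (0.43, [367.0, 221.0, 24.0, 17.0])]
slot_mouth [(0.86, [309.0, 200.0, 68.0, 54.0])]
handle [(0.79, [308.0, 201.0, 66.0, 54.0])]
filler_tin [(0.64, [307.0, 202.0, 65.0, 54.0])]
foot [(0.85, [304.0, 202.0, 73.0, 53.0]), (0.25, [308.0, 201.0, 69.0, 50.0])]
top 418.39360679039936 323.3306301093639 199.1207507037955 [[0.017, -1.0, -0.008], [-0.995, -0.016, -0.098], [0.098, 0.009, -0.995]] [-0.036, 0.573, 1.322] [ 0.44  -0.039  1.371]
scraper [(0.53, [380.0, 240.0, 20.0, 11.0])]
stand [(0.63, [370.0, 206.0, 36.0, 29.0]), (0.51, [267.0, 203.0, 89.0, 83.0])]
slot_mouth []
handle [(0.74, [267.0, 203.0, 90.0, 86.0])]
filler_tin [(0.8, [268.0, 200.0, 85.0, 82.0])]
foot [(0.69, [265.0, 206.0, 90.0, 97.0]), (0.59, [177.0, 196.0, 33.0, 32.0])]
{'time': 0.7, 'joint_pos': array([ 9.96968234e-01,  5.26986633e-02,  1.61286931e+00, -1.70400948e-06,
        1.47599878e+00, -1.19021625e-01]), 'joint_vel': array([ 3.40213357e-05,  9.38307945e-04, -9.11007962e-04, -1.66650392e-03,
        1.64301975e-03,  4.91938992e-04]), 'joint_efforts': array([ 1.40528377e-04, -3.93552661e+01, -3.70370758e+01, -9.30703391e-05,
        4.39635460e-04,  4.16481100e-06]), 'tool_pos': array([0.27456458, 0.56145583, 0.23132276]), 'tool_rot': array([5.19532189e-06, 2.25448295e-01, 9.74255134e-01, 1.18941331e-05]), 'contact_force': array([ 0.40770718, -0.81881916,  0.52233315]), 'ft_torque': array([-0.0205173 ,  0.00660264,  0.01192573]), 'grasp_force': 0.0, 'gripper_width': 0.9961387872999536}
```

View pics/top0.png

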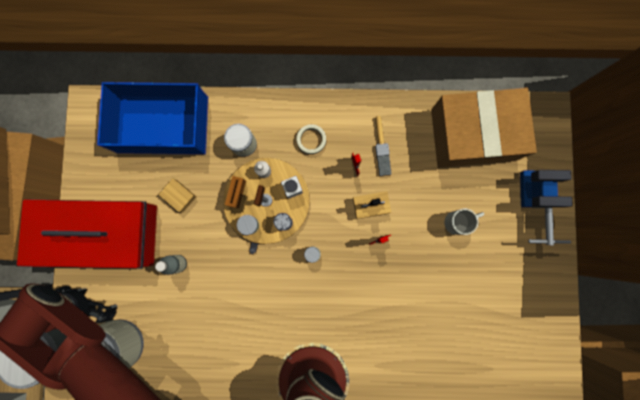

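View pics/side0.png

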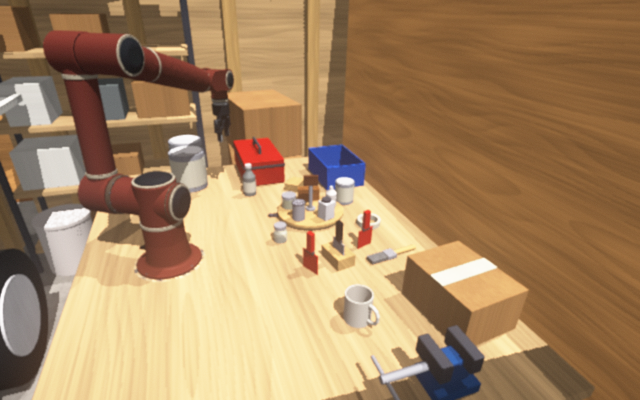

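The top view shows the black-handled scraper at about (373,203), standing in the pale block at (370,207). The red look-alikes are at (356,163) and (380,240). The caddy is at (266,201), with its tongue at (253,248), slotted block at (235,192) and tin at (291,187). I choose the black one and will check it in a close crop.

```bash
cat > h.py <<'E'
import numpy as np,cv2
from plant import state,optics,nets
def ray(c,u,v):
    i=optics.camera_info(c);R=np.array(i['R']);t=np.array(i['t'])
    return -R.T@t, R.T@np.array([(u-i['cx'])/i['fx'],(v-i['cy'])/i['fy'],1])
def plane(c,u,v,z):
    o,d=ray(c,u,v);return o+d*(z-o[2])/d[2]
def proj(c,X):
    i=optics.camera_info(c);p=np.array(i['R'])@np.array(X)+np.array(i['t'])
    return np.array([i['fx']*p[0]/p[2]+i['cx'],i['fy']*p[1]/p[2]+i['cy']])
def tri(uv1,uv2):
    (o1,d1),(o2,d2)=ray('top',*uv1),ray('side',*uv2)
    s=np.linalg.lstsq(np.c_[d1,-d2],o2-o1,rcond=None)[0]
    a,b=o1+d1*s[0],o2+d2*s[1];return (a+b)/2,np.linalg.norm(a-b)
def crop(c,x0,y0,w,h,k,name,im=None):
    im=optics.grab_frame(c) if im is None else im
    o=cv2.resize(im[y0:y0+h,x0:x0+w],None,fx=k,fy=k,interpolation=cv2.INTER_CUBIC)
    for i in range(0,w,10): cv2.line(o,(i*k,0),(i*k,8 if (x0+i)%50 else 20),(255,0,0),1)
    for i in range(0,h,10): cv2.line(o,(0,i*k),(8 if (y0+i)%50 else 20,i*k),(255,0,0),1)
    cv2.imwrite(f'pics/{name}.png',o[:,:,::-1]);return im
E
python3 - <<'E'
from h import *
crop('top',210,150,190,110,4,'topc'); crop('side',260,170,150,110,5,'sidec')
for c in('top','side'):
  for n in('scraper','stand'):
    for d in nets.outline_of(c,n)[:4]:
      m=d['pixels'];ys,xs=np.nonzero(m); print(c,n,round(d['confidence'],2),np.round(d['bbox']),xs.mean().round(1),ys.mean().round(1))
E
```

```text
top scraper 0.66 [381. 238.  16.   6.] 382.1 239.5
top scraper 0.43 [373. 204.  18.  12.] 372.8 203.2
top scraper 0.43 [354. 163.  10.  21.] 355.9 161.4
top stand 0.61 [265. 206.  91. 102.] 265.9 201.5
top stand 0.57 [370. 206.  35.  29.] 371.4 205.4
side scraper 0.64 [338. 236.  12.  28.] 338.3 237.0
side scraper 0.64 [310. 251.  14.  40.] 309.9 252.5
side scraper 0.6 [363. 227.  17.  37.] 364.6 229.2
side scraper 0.19 [309. 201.  70.  52.] 309.6 205.5
side stand 0.56 [336. 258.  31.  28.] 337.3 256.2
```

View pics/topc.png

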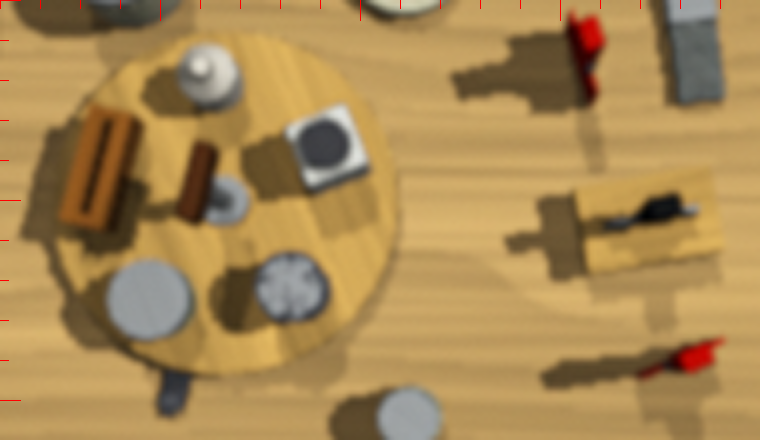

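View pics/sidec.png

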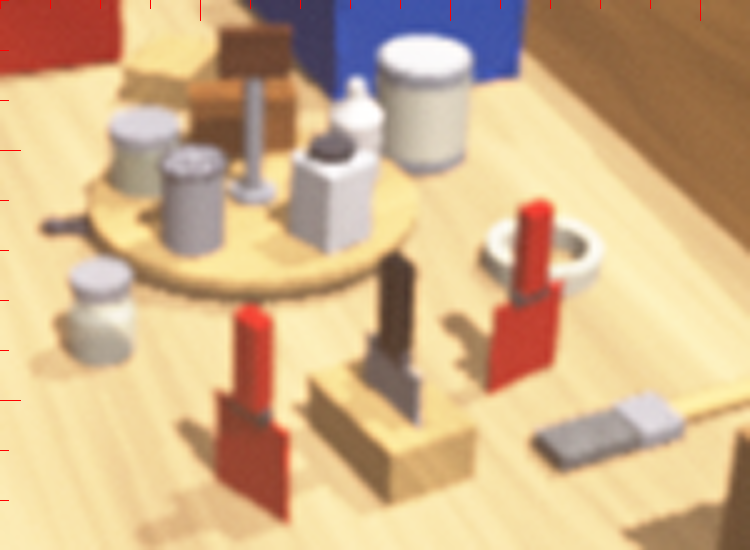

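The crops confirm the choice. The black-handled scraper stands in the pale block, while both red ones stand on the bare bench. The side crop puts its handle top at about (339.4,220.6). Now I turn these pixels into positions.

Run:
```python
from h import *
from scipy.optimize import least_squares
P=lambda x,y,z:plane('top',210+(x+.5)/4-.5,150+(y+.5)/4-.5,z)[:2]
Q=lambda x,y:(260+(x+.5)/5-.5,170+(y+.5)/5-.5)
T=lambda x,y:(210+(x+.5)/4-.5,150+(y+.5)/4-.5)
pts=[P(324,143,.117),P(201,66,.12),P(98,166,.086),P(150,300,.089),P(291,287,.105)]
print(np.round(pts,4).tolist(),'handle',P(196,183,.186))
f=lambda q:np.concatenate([p-(q[:2]+.095*np.array([np.cos(q[2]+np.pi+k*1.2566),np.sin(q[2]+np.pi+k*1.2566)])) for k,p in enumerate(pts)])
best=min((least_squares(f,[.45,.15,a]) for a in np.linspace(-3,3,7)),key=lambda r:r.cost)
q=best.x;print('caddy',q,best.fun.round(4))
s0,s1=P(110,120,.086),P(87,212,.086);print('slot ends',s0,s1,'len',np.linalg.norm(s0-s1),'ang',np.arctan2(*(s0-s1)[::-1]),'expect',q[2]+np.pi+2*1.2566+np.pi/2)
t=P(171,413,.010)-q[:2];print('tongue',np.linalg.norm(t),'footyaw',np.arctan2(-t[1],-t[0]))
print('disc c',P(224,205,.03))
st=[P(575,190,.045),P(712,168,.045),P(725,248,.045),P(585,275,.045)];
print('stand',np.mean(st,0),np.linalg.norm(st[0]-st[1]),np.linalg.norm(st[1]-st[2]),'yaw long',[np.arctan2(*(a-b)[::-1]) for a,b in((st[0],st[1]),(st[3],st[2]))])
print('scr top',tri(T(661,206),Q(397,255)),P(661,206,.158))
print('blade on stand ends',P(604,225,.05),P(695,212,.05))
print('yaw blade from net mask side top-handle')
```

```text
[[0.6044, 0.0727], [0.6613, 0.1672], [0.5877, 0.2502], [0.4846, 0.2056], [0.4957, 0.0961]] handle [0.5651518  0.15721698]
caddy [ 0.56674669  0.15835654 -4.30192763] [-0.0003  0.0015  0.     -0.0003  0.0004 -0.0009 -0.0003 -0.0009  0.0001
  0.0007]
slot ends [0.62377651 0.24221072] [0.55177699 0.25731981] len 0.07356775805247413 ang -0.2068483738708919 expect 2.92366134643981
tongue 0.17544118025121952 footyaw -0.24255722007409744
disc c [0.56410779 0.15984047]
stand [ 0.55618901 -0.18103318] 0.11064127237230142 0.06455775329705254 yaw long [np.float64(1.7471113723934741), np.float64(1.7779475285582895)]
scr top (array([ 0.55776258, -0.17778865,  0.15730157]), np.float64(0.0018995666234296149)) [ 0.55679416 -0.17738576]
blade on stand ends [ 0.55130469 -0.14472308] [ 0.5628208  -0.21664225]
yaw blade from net mask side top-handle
```

Everything agrees: stand size 111x65 mm, slot length 74 mm, caddy fit within 1.5 mm, and scraper top at z 0.157. Next I add a helper for the deltas and head above the scraper.

```bash
cat > go.py <<'E'
import sys,numpy as np
from plant import state
from scipy.spatial.transform import Rotation as Ro
def go(x,y,z,yaw):
    s=state();w=s['tool_rot'];R=Ro.from_quat([*w[1:],w[0]])
    c,n=np.cos(yaw),np.sin(yaw)   # tool y at yaw, z down
    T=Ro.from_matrix(np.array([[-n,c,0],[c,n,0],[0,0,-1]]).T.T)
    d=R.inv().apply(np.array([x,y,z])-s['tool_pos'])/.8
    r=(R.inv()*T).as_rotvec()/1.5
    print('t',round(s['time'],2),'d',d.round(4),'r',r.round(4),'pos',s['tool_pos'].round(4),'F',s['contact_force'].round(1),'w',round(s['gripper_width'],3),'gf',round(s['grasp_force'],1),'yaw',np.arctan2(*R.as_matrix()[:2,1][::-1]).round(3),'j6',s['joint_pos'][5].round(2))
if __name__=='__main__': go(*map(float,sys.argv[1:]))
E
python3 go.py .557 -.1775 .30 .175
```

```text
t 1.0 d [-0.7229 -0.6747 -0.0858] r [-0.      0.      0.6273] pos [0.2745 0.5615 0.2313] F [0.6 0.3 0.2] w 1.001 gf 0.0 yaw 1.116 j6 -0.12
```

```bash
python3 -m inch '[{"dz":-0.086},{"dz":-0.086},{"dx":-0.72,"dy":-0.67,"dz":-0.086,"rz":0.627},{"dx":-0.72,"dy":-0.67,"dz":-0.086,"rz":0.627},{"dx":-0.72,"dy":-0.67,"dz":-0.086,"rz":0.627}]' 1; python3 go.py .557 -.1775 .30 .175
```

```text
t 1.0 d [-0.7229 -0.6747 -0.0858] r [-0.      0.      0.6273] pos [0.2745 0.5615 0.2313] F [0.6 0.3 0.2] w 1.001 gf 0.0 yaw 1.116 j6 -0.12validation failed for argument at $[0]...
```

Each row probably needs all six numbers.

```bash
python3 -m inch '[{"dx":0,"dy":0,"dz":-0.086,"rx":0,"ry":0,"rz":0},{"dx":0,"dy":0,"dz":-0.086,"rx":0,"ry":0,"rz":0},{"dx":-0.72,"dy":-0.67,"dz":-0.086,"rx":0,"ry":0,"rz":0.627},{"dx":-0.72,"dy":-0.67,"dz":-0.086,"rx":0,"ry":0,"rz":0.627},{"dx":-0.72,"dy":-0.67,"dz":-0.086,"rx":0,"ry":0,"rz":0.627}]' 1; python3 go.py .557 -.1775 .30 .175
```

```text
time: 1.5
tool_pos: [0.3285, 0.4202, 0.3004]
tool_rot: [0.0, 0.439, 0.898, 0.0]
contact_force: [0.2, -0.6, -0.9]
gripper_width: 0.998
grasp_force: 0.0
t 1.5 d [-7.650e-01 -2.334e-01  5.000e-04] r [0.0005 0.     0.3242] pos [0.3285 0.4202 0.3004] F [ 0.2 -0.6 -0.9] w 0.998 gf 0.0 yaw 0.661 j6 0.11
```

```bash
python3 -m inch '[{"dx":-0.765,"dy":-0.233,"dz":0,"rx":0,"ry":0,"rz":0.324},{"dx":-0.765,"dy":-0.233,"dz":0,"rx":0,"ry":0,"rz":0.324},{"dx":-0.765,"dy":-0.233,"dz":0,"rx":0,"ry":0,"rz":0.324},{"dx":-0.765,"dy":-0.233,"dz":0,"rx":0,"ry":0,"rz":0.324},{"dx":-0.765,"dy":-0.233,"dz":0,"rx":0,"ry":0,"rz":0.324}]'; python3 go.py .557 -.1775 .30 .175
```

```text
time: 2.0
tool_pos: [0.4191, 0.1865, 0.3004]
tool_rot: [0.0, 0.641, 0.768, 0.001]
contact_force: [1.5, 0.0, 0.0]
gripper_width: 1.002
grasp_force: 0.0
t 2.0 d [-0.4785  0.0883  0.0006] r [ 0.0009 -0.0001  0.0032] pos [0.4191 0.1865 0.3004] F [1.5 0.  0. ] w 1.002 gf 0.0 yaw 0.18 j6 0.08
```

```bash
python3 -m inch '[{"dx":-0.478,"dy":0.088,"dz":0,"rx":0,"ry":0,"rz":0.003},{"dx":-0.478,"dy":0.088,"dz":0,"rx":0,"ry":0,"rz":0.003},{"dx":-0.478,"dy":0.088,"dz":0,"rx":0,"ry":0,"rz":0.003},{"dx":-0.478,"dy":0.088,"dz":0,"rx":0,"ry":0,"rz":0.003},{"dx":-0.478,"dy":0.088,"dz":0,"rx":0,"ry":0,"rz":0.003}]'; python3 -m inch '[{"dx":-0.478,"dy":0.088,"dz":0,"rx":0,"ry":0,"rz":0.003}]' >/dev/null; python3 go.py .557 -.1775 .30 .175
```

```text
time: 2.5
tool_pos: [0.5077, -0.0476, 0.3004]
tool_rot: [0.0, 0.643, 0.766, 0.0]
contact_force: [1.4, 0.7, -0.0]
gripper_width: 0.996
grasp_force: 0.0
t 2.6 d [-0.1091  0.0215  0.0006] r [ 0.0006  0.0002 -0.003 ] pos [ 0.5252 -0.0944  0.3004] F [ 0.8  0.3 -0.6] w 0.999 gf 0.0 yaw 0.17 j6 -0.49
```

```bash
python3 -m inch '[{"dx":-0.109,"dy":0.0215,"dz":0,"rx":0,"ry":0,"rz":-0.003},{"dx":-0.109,"dy":0.0215,"dz":0,"rx":0,"ry":0,"rz":-0.003},{"dx":-0.109,"dy":0.0215,"dz":0.12,"rx":0,"ry":0,"rz":-0.003},{"dx":-0.109,"dy":0.0215,"dz":0.12,"rx":0,"ry":0,"rz":-0.003},{"dx":-0.109,"dy":0.0215,"dz":0.12,"rx":0,"ry":0,"rz":-0.003}]'; python3 go.py .557 -.1775 .11 .175
python3 - <<'E'
from h import *
a=crop('side',285,160,100,110,5,'s1'); b=crop('top',330,160,80,90,5,'t1')
A=cv2.imread('pics/s1.png');B=cv2.imread('pics/t1.png');B=cv2.copyMakeBorder(B,0,100,0,0,0);A=A[:550,:390]
cv2.imwrite('pics/st1.png',np.hstack([A,B]))
E
```

```text
time: 3.1
tool_pos: [0.5521, -0.1737, 0.1954]
tool_rot: [-0.007, 0.643, 0.766, -0.002]
contact_force: [-1.8, 1.0, -0.4]
gripper_width: 1.001
grasp_force: 0.0
t 3.1 d [-0.0067  0.0066  0.1066] r [-0.0085 -0.0059 -0.0002] pos [ 0.5521 -0.1737  0.1954] F [-1.8  1.  -0.4] w 1.001 gf 0.0 yaw 0.175 j6 -0.61
```

View pics/st1.png

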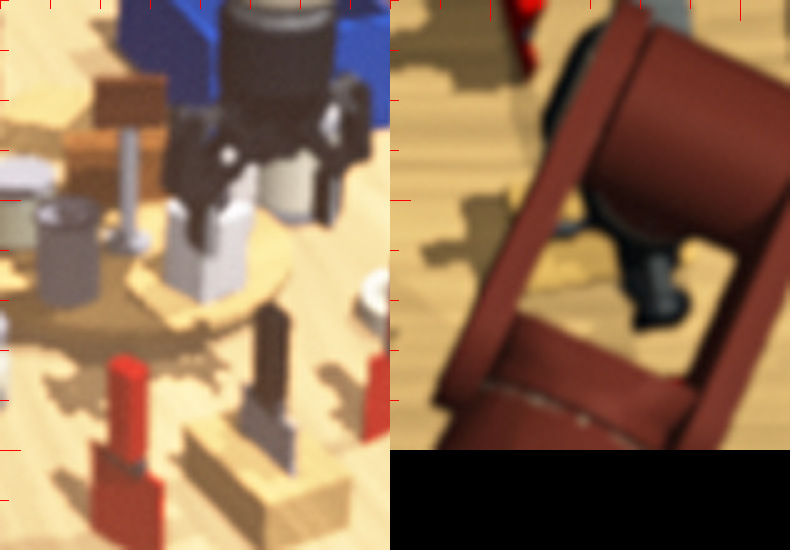

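The fingers straddle the handle in the side view: tips at crop columns 200 and 325, handle top at about 270. Now the descent.

```bash
python3 -m inch '[{"dx":0,"dy":0,"dz":0,"rx":0,"ry":0,"rz":0},{"dx":0,"dy":0,"dz":0.03,"rx":0,"ry":0,"rz":0},{"dx":0,"dy":0,"dz":0.03,"rx":0,"ry":0,"rz":0}]'; python3 go.py .557 -.1775 .11 .175
```

```text
time: 3.5
tool_pos: [0.5568, -0.175, 0.1809]
tool_rot: [0.0, 0.642, 0.767, 0.0]
contact_force: [-1.2, 0.2, 0.6]
gripper_width: 1.0
grasp_force: 0.0
t 3.5 d [-0.0031 -0.0003  0.0886] r [0.0002 0.0002 0.0007] pos [ 0.5568 -0.175   0.1809] F [-1.2  0.2  0.6] w 1.0 gf 0.0 yaw 0.176 j6 -0.61
```

```bash
python3 -m inch '[{"dx":-0.003,"dy":0,"dz":0.03,"rx":0,"ry":0,"rz":0},{"dx":-0.003,"dy":0,"dz":0.06,"rx":0,"ry":0,"rz":0},{"dx":-0.003,"dy":0,"dz":0.088,"rx":0,"ry":0,"rz":0},{"dx":-0.003,"dy":0,"dz":0.088,"rx":0,"ry":0,"rz":0},{"dx":-0.003,"dy":0,"dz":0.088,"rx":0,"ry":0,"rz":0}]'; python3 -m inch '[{"dx":0,"dy":0,"dz":0,"rx":0,"ry":0,"rz":0},{"dx":0,"dy":0,"dz":0,"rx":0,"ry":0,"rz":0},{"dx":0,"dy":0,"dz":0,"rx":0,"ry":0,"rz":0},{"dx":0,"dy":0,"dz":0,"rx":0,"ry":0,"rz":0},{"dx":0,"dy":0,"dz":0,"rx":0,"ry":0,"rz":0}]' -1; python3 -m inch '[{"dx":0,"dy":0,"dz":0,"rx":0,"ry":0,"rz":0},{"dx":0,"dy":0,"dz":0,"rx":0,"ry":0,"rz":0},{"dx":0,"dy":0,"dz":0,"rx":0,"ry":0,"rz":0},{"dx":0,"dy":0,"dz":0,"rx":0,"ry":0,"rz":0},{"dx":0,"dy":0,"dz":0,"rx":0,"ry":0,"rz":0}]';python3 go.py .557 -.1775 .21 .175
```

```text
time: 4.0
tool_pos: [0.5581, -0.1779, 0.1119]
tool_rot: [0.001, 0.642, 0.766, 0.0]
contact_force: [-0.3, 0.1, 0.7]
gripper_width: 1.004
grasp_force: 0.0
time: 4.5
tool_pos: [0.5573, -0.1778, 0.1103]
tool_rot: [0.0, 0.642, 0.766, 0.0]
contact_force: [-0.2, -0.2, -0.7]
gripper_width: 0.205
grasp_force: 58.4
time: 5.0
tool_pos: [0.5574, -0.1778, 0.1102]
tool_rot: [0.0, 0.642, 0.766, 0.0]
contact_force: [0.7, -0.4, 5.6]
gripper_width: 0.205
grasp_force: 58.9
t 5.0 d [ 0.0004 -0.0003 -0.1247] r [0.0004 0.0003 0.0003] pos [ 0.5574 -0.1778  0.1102] F [ 0.7 -0.4  5.6] w 0.205 gf 58.9 yaw 0.175 j6 -0.61
```

Width 17.4 mm, so the 18 mm handle is held. Lift.

```bash
python3 -m inch '[{"dx":0,"dy":0,"dz":-0.02,"rx":0,"ry":0,"rz":0},{"dx":0,"dy":0,"dz":-0.06,"rx":0,"ry":0,"rz":0},{"dx":0,"dy":0,"dz":-0.12,"rx":0,"ry":0,"rz":0},{"dx":0,"dy":0,"dz":-0.18,"rx":0,"ry":0,"rz":0},{"dx":0,"dy":0,"dz":-0.24,"rx":0,"ry":0,"rz":0}]'; python3 -m inch '[{"dx":0,"dy":0,"dz":-0.03,"rx":0,"ry":0,"rz":0},{"dx":0,"dy":0,"dz":-0.03,"rx":0,"ry":0,"rz":0}]'; python3 go.py .588 .2505 .33 1.353
```

```text
time: 5.5
tool_pos: [0.5562, -0.1772, 0.3034]
tool_rot: [-0.001, 0.642, 0.766, -0.0]
contact_force: [0.7, -0.4, -0.3]
gripper_width: 0.205
grasp_force: 59.3
time: 5.7
tool_pos: [0.5584, -0.1782, 0.332]
tool_rot: [0.004, 0.642, 0.766, 0.001]
contact_force: [0.4, 0.2, -0.6]
gripper_width: 0.202
grasp_force: 59.3
t 5.7 d [0.5212 0.13   0.0007] r [ 0.0023  0.0061 -0.785 ] pos [ 0.5584 -0.1782  0.332 ] F [ 0.4  0.2 -0.6] w 0.202 gf 59.3 yaw 0.176 j6 -0.61
```

```bash
python3 -m inch '[{"dx":0.52,"dy":0.13,"dz":0,"rx":0,"ry":0,"rz":-0.785},{"dx":0.52,"dy":0.13,"dz":0,"rx":0,"ry":0,"rz":-0.785},{"dx":0.52,"dy":0.13,"dz":0,"rx":0,"ry":0,"rz":-0.785},{"dx":0.52,"dy":0.13,"dz":0,"rx":0,"ry":0,"rz":-0.785},{"dx":0.52,"dy":0.13,"dz":0,"rx":0,"ry":0,"rz":-0.785}]'; python3 go.py .588 .2505 .33 1.353
```

```text
time: 6.2
tool_pos: [0.5731, 0.0736, 0.3231]
tool_rot: [-0.002, 0.314, 0.949, -0.001]
contact_force: [0.9, 0.8, -0.6]
gripper_width: 0.203
grasp_force: 59.2
t 6.2 d [ 0.117   0.1885 -0.0087] r [-0.0012 -0.0024 -0.2811] pos [0.5731 0.0736 0.3231] F [ 0.9  0.8 -0.6] w 0.203 gf 59.2 yaw 0.931 j6 -0.93
```

```bash
python3 -m inch '[{"dx":0.117,"dy":0.1885,"dz":-0.009,"rx":0,"ry":0,"rz":-0.281},{"dx":0.117,"dy":0.1885,"dz":-0.009,"rx":0,"ry":0,"rz":-0.281},{"dx":0.117,"dy":0.1885,"dz":-0.009,"rx":0,"ry":0,"rz":-0.281},{"dx":0.117,"dy":0.1885,"dz":-0.009,"rx":0,"ry":0,"rz":-0.281},{"dx":0.117,"dy":0.1885,"dz":-0.009,"rx":0,"ry":0,"rz":-0.281}]'; python3 -m inch '[{"dx":0,"dy":0,"dz":0,"rx":0,"ry":0,"rz":0},{"dx":0,"dy":0,"dz":0,"rx":0,"ry":0,"rz":0}]';python3 go.py .588 .2505 .22 1.353
```

```text
time: 6.7
tool_pos: [0.5889, 0.2518, 0.3298]
tool_rot: [-0.002, 0.109, 0.994, -0.001]
contact_force: [1.4, -0.7, -0.7]
gripper_width: 0.202
grasp_force: 59.3
time: 6.9
tool_pos: [0.5899, 0.2474, 0.3315]
tool_rot: [-0.001, 0.112, 0.994, -0.001]
contact_force: [0.3, 0.6, -0.7]
gripper_width: 0.204
grasp_force: 59.3
t 6.9 d [0.0029 0.0034 0.1393] r [-0.001  -0.0013 -0.0047] pos [0.5899 0.2474 0.3315] F [ 0.3  0.6 -0.7] w 0.204 gf 59.3 yaw 1.346 j6 -1.06
```

```bash
python3 -m inch '[{"dx":0.003,"dy":0.0034,"dz":0.05,"rx":0,"ry":0,"rz":-0.005},{"dx":0.003,"dy":0.0034,"dz":0.1,"rx":0,"ry":0,"rz":-0.005},{"dx":0.003,"dy":0.0034,"dz":0.145,"rx":0,"ry":0,"rz":-0.005},{"dx":0.003,"dy":0.0034,"dz":0.145,"rx":0,"ry":0,"rz":-0.005},{"dx":0.003,"dy":0.0034,"dz":0.145,"rx":0,"ry":0,"rz":-0.005}]'; python3 -m inch '[{"dx":0,"dy":0,"dz":0,"rx":0,"ry":0,"rz":0},{"dx":0,"dy":0,"dz":0,"rx":0,"ry":0,"rz":0}]';python3 go.py .588 .2505 .20 1.353
python3 - <<'E'
from h import *
a=crop('side',275,140,75,75,8,'s2')
from plant import state
t=state()['tool_pos'];dz=.1
e=np.array([np.cos(-.218),np.sin(-.218),0])
for k in(-.035,.035): print('edge exp',k,proj('side',t+k*e-[0,0,.1]),'slot',proj('side',np.array([.588,.2505,.086])+np.sign(k)*.038*e),'blk',proj('side',np.array([.588,.2505,.086])+np.sign(k)*.047*e))
print('handle exp',proj('side',[.5667,.1584,.186]))
E
```

```text
time: 7.4
tool_pos: [0.5885, 0.2505, 0.2168]
tool_rot: [-0.001, 0.109, 0.994, -0.0]
contact_force: [0.2, -0.6, -0.2]
gripper_width: 0.2
grasp_force: 59.2
time: 7.6
tool_pos: [0.5902, 0.2519, 0.2205]
tool_rot: [0.002, 0.108, 0.994, 0.001]
contact_force: [0.7, 0.4, -0.6]
gripper_width: 0.202
grasp_force: 59.2
t 7.6 d [ 0.0024 -0.0023  0.0256] r [0.0017 0.0031 0.0007] pos [0.5902 0.2519 0.2205] F [ 0.7  0.4 -0.6] w 0.202 gf 59.2 yaw 1.354 j6 -1.07
edge exp -0.035 [300.45972984 180.34178475] slot [299.48144053 187.63961381] blk [297.43417349 187.70684505]
edge exp 0.035 [316.42296723 179.85292803] slot [316.66816893 187.07521011] blk [318.69152052 187.00876424]
handle exp [310.17035878 174.77416542]
```

View pics/s2.png

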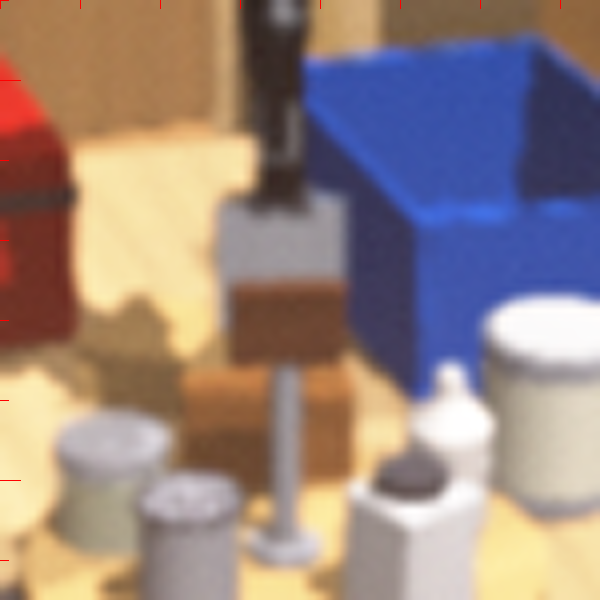

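The side view shows the block spanning columns 297.5 to 318.6, as predicted. The blade sits at about 301.7 to 317.9, slightly right of the tool centre. I'll quantify that from colour edges.

Run:
```python
from h import *
im=optics.grab_frame('side').astype(int); print('row: left,right of grey run; expected for tool-centred blade')
t=state()['tool_pos'];e=np.array([np.cos(-.218),np.sin(-.218),0])
sat=im.max(2)-im.min(2)
for r in range(163,181,1):
    row=sat[r,296:324]; print(r,row.tolist())
for z in(.12,.13,.14,.15,.16,.17,.18,.19): print(z,proj('side',[*(t[:2]-.035*e[:2]),z]).round(1),proj('side',[*(t[:2]+.035*e[:2]),z]).round(1))
```

```text
row: left,right of grey run; expected for tool-centred blade
163 [80, 79, 80, 81, 81, 83, 89, 92, 93, 88, 68, 37, 21, 21, 20, 17, 12, 14, 24, 29, 31, 33, 33, 35, 33, 43, 78, 116]
164 [82, 83, 80, 79, 81, 85, 87, 72, 60, 52, 37, 24, 19, 19, 18, 19, 11, 9, 19, 25, 30, 32, 32, 34, 32, 35, 44, 85]
165 [81, 82, 79, 78, 81, 80, 56, 28, 20, 15, 13, 14, 15, 15, 14, 12, 11, 8, 11, 14, 16, 19, 26, 31, 33, 31, 33, 48]
166 [81, 82, 81, 80, 80, 74, 35, 8, 8, 8, 11, 10, 11, 12, 10, 9, 9, 10, 6, 6, 8, 12, 22, 31, 33, 33, 32, 32]
167 [81, 82, 81, 80, 80, 74, 31, 7, 5, 7, 7, 7, 7, 8, 6, 7, 7, 6, 7, 5, 4, 11, 23, 32, 33, 35, 31, 33]
168 [79, 81, 83, 81, 82, 76, 31, 7, 6, 8, 6, 6, 6, 8, 7, 5, 6, 6, 6, 7, 6, 12, 23, 31, 33, 34, 33, 32]
169 [79, 80, 82, 83, 83, 75, 30, 9, 7, 7, 5, 6, 7, 5, 6, 7, 7, 6, 7, 6, 6, 12, 21, 30, 34, 32, 32, 33]
170 [79, 81, 84, 87, 89, 70, 26, 8, 6, 7, 8, 6, 6, 6, 7, 5, 7, 7, 6, 7, 5, 11, 20, 29, 33, 34, 32, 33]
171 [79, 81, 86, 89, 90, 67, 25, 6, 6, 6, 7, 7, 6, 7, 7, 7, 5, 6, 6, 8, 6, 9, 20, 32, 32, 33, 32, 32]
172 [78, 80, 83, 88, 91, 65, 23, 7, 6, 6, 4, 7, 6, 5, 6, 8, 7, 6, 
[... 526 characters left out ...]
 47, 59, 59, 61, 59, 58, 58, 57, 56, 57, 57, 57, 57, 49, 22, 30, 31, 31, 30, 31]
178 [96, 91, 93, 95, 99, 88, 38, 23, 44, 55, 56, 56, 55, 56, 55, 55, 55, 55, 56, 54, 56, 47, 20, 29, 31, 32, 31, 31]
179 [104, 96, 95, 99, 101, 92, 38, 23, 43, 56, 58, 56, 57, 57, 57, 57, 59, 58, 58, 57, 58, 47, 21, 29, 32, 30, 30, 30]
180 [106, 102, 97, 97, 100, 94, 48, 30, 47, 58, 60, 58, 58, 58, 58, 57, 57, 58, 58, 57, 59, 50, 21, 25, 31, 32, 31, 31]
0.12 [300.4 180.4] [316.4 179.9]
0.13 [300.4 178.2] [316.4 177.8]
0.14 [300.4 176.1] [316.4 175.6]
0.15 [300.4 174. ] [316.5 173.5]
0.16 [300.4 171.8] [316.5 171.4]
0.17 [300.3 169.7] [316.5 169.2]
0.18 [300.3 167.5] [316.6 167.1]
0.19 [300.3 165.3] [316.6 164.9]
```

The blade is about 5 mm off the tool centre toward +e (the slot direction) and upright. I'll average the tool readings to beat the jitter.

```bash
for i in 1 2 3; do python3 -m inch '[{"dx":0,"dy":0,"dz":0,"rx":0,"ry":0,"rz":0}]' | grep pos; python3 go.py .5829 .2518 .195 1.353; done
```

```text
tool_pos: [0.5891, 0.2519, 0.2183]
t 7.8 d [ 0.0076 -0.0018  0.0291] r [0.0006 0.0012 0.0011] pos [0.5891 0.2519 0.2183] F [-0.5  0.7 -0.6] w 0.203 gf 59.2 yaw 1.355 j6 -1.07
tool_pos: [0.5888, 0.2518, 0.2175]
t 7.9 d [ 0.0072 -0.0016  0.0281] r [0.0002 0.0005 0.0011] pos [0.5888 0.2518 0.2175] F [-0.7 -0.6 -0.9] w 0.201 gf 59.2 yaw 1.355 j6 -1.07
tool_pos: [0.5886, 0.2518, 0.217]
t 8.0 d [ 0.0069 -0.0015  0.0275] r [0.     0.0001 0.0011] pos [0.5886 0.2518 0.217 ] F [-0.4  0.5 -1.9] w 0.207 gf 59.2 yaw 1.355 j6 -1.07
```

```bash
python3 -m inch '[{"dx":0.007,"dy":-0.0013,"dz":0.01,"rx":0,"ry":0,"rz":0.001},{"dx":0.007,"dy":-0.0013,"dz":0.02,"rx":0,"ry":0,"rz":0.001},{"dx":0.007,"dy":-0.0013,"dz":0.028,"rx":0,"ry":0,"rz":0.001},{"dx":0.007,"dy":-0.0013,"dz":0.028,"rx":0,"ry":0,"rz":0.001},{"dx":0.007,"dy":-0.0013,"dz":0.028,"rx":0,"ry":0,"rz":0.001}]';python3 go.py .5829 .2518 .17 1.353
python3 - <<'E'
from h import *
a=optics.grab_frame('side');b=optics.grab_frame('top')
crop('side',285,155,50,55,10,'s3',a);crop('top',220,170,30,55,10,'t3',b)
cv2.imwrite('pics/st3.png',np.hstack([cv2.imread('pics/s3.png')[:, :490],cv2.imread('pics/t3.png')]))
E
```

```text
time: 8.5
tool_pos: [0.5827, 0.2518, 0.1939]
tool_rot: [-0.0, 0.109, 0.994, -0.0]
contact_force: [0.3, -0.3, -0.6]
gripper_width: 0.196
grasp_force: 59.2
t 8.5 d [-0.0003  0.0001  0.0299] r [-0.0003 -0.0006 -0.    ] pos [0.5827 0.2518 0.1939] F [ 0.3 -0.3 -0.6] w 0.196 gf 59.2 yaw 1.353 j6 -1.06
```

View pics/st3.png

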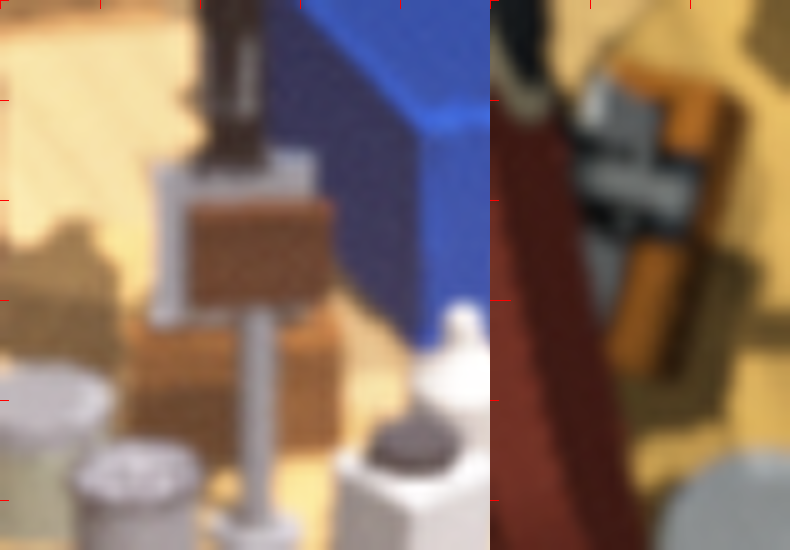

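Blade (crop columns 155–317) and block (130–342) are both centred at 236, so the alignment along the slot is good. Now I lower carefully and watch the force.

```bash
python3 -m inch '[{"dx":0,"dy":0,"dz":0.005,"rx":0,"ry":0,"rz":0},{"dx":0,"dy":0,"dz":0.01,"rx":0,"ry":0,"rz":0},{"dx":0,"dy":0,"dz":0.014,"rx":0,"ry":0,"rz":0},{"dx":0,"dy":0,"dz":0.014,"rx":0,"ry":0,"rz":0},{"dx":0,"dy":0,"dz":0.014,"rx":0,"ry":0,"rz":0}]';python3 go.py .5829 .2518 .142 1.353
```

```text
time: 9.1
tool_pos: [0.5828, 0.2519, 0.183]
tool_rot: [-0.0, 0.109, 0.994, -0.0]
contact_force: [-0.3, 0.7, -1.2]
gripper_width: 0.204
grasp_force: 59.3
t 9.1 d [-0.0002 -0.      0.0513] r [-0.0002 -0.0002  0.    ] pos [0.5828 0.2519 0.183 ] F [-0.3  0.7 -1.2] w 0.204 gf 59.3 yaw 1.353 j6 -1.06
```

```bash
python3 -m inch '[{"dx":0,"dy":0,"dz":0.004,"rx":0,"ry":0,"rz":0},{"dx":0,"dy":0,"dz":0.008,"rx":0,"ry":0,"rz":0},{"dx":0,"dy":0,"dz":0.012,"rx":0,"ry":0,"rz":0},{"dx":0,"dy":0,"dz":0.012,"rx":0,"ry":0,"rz":0}]';python3 go.py .5829 .2518 .142 1.353
```

```text
time: 9.5
tool_pos: [0.5825, 0.2518, 0.1729]
tool_rot: [-0.001, 0.109, 0.994, -0.0]
contact_force: [0.3, 1.2, -0.7]
gripper_width: 0.205
grasp_force: 59.3
t 9.5 d [-0.0005  0.0001  0.0386] r [-0.0003 -0.0007 -0.    ] pos [0.5825 0.2518 0.1729] F [ 0.3  1.2 -0.7] w 0.205 gf 59.3 yaw 1.353 j6 -1.06
```

No force 15 mm past the mouth, so it is entering. Continuing.

```bash
python3 -m inch '[{"dx":0,"dy":0,"dz":0.01,"rx":0,"ry":0,"rz":0},{"dx":0,"dy":0,"dz":0.02,"rx":0,"ry":0,"rz":0},{"dx":0,"dy":0,"dz":0.03,"rx":0,"ry":0,"rz":0},{"dx":0,"dy":0,"dz":0.034,"rx":0,"ry":0,"rz":0},{"dx":0,"dy":0,"dz":0.034,"rx":0,"ry":0,"rz":0}]';python3 go.py .5829 .2518 .142 1.353
python3 -m inch '[{"dx":0,"dy":0,"dz":0.002,"rx":0,"ry":0,"rz":0},{"dx":0,"dy":0,"dz":0.004,"rx":0,"ry":0,"rz":0},{"dx":0,"dy":0,"dz":0.004,"rx":0,"ry":0,"rz":0}]';python3 go.py .5829 .2518 .142 1.353
```

```text
time: 10.0
tool_pos: [0.5823, 0.2519, 0.1453]
tool_rot: [-0.001, 0.109, 0.994, -0.0]
contact_force: [0.9, 0.0, -1.6]
gripper_width: 0.198
grasp_force: 59.2
t 10.0 d [-0.0007  0.0001  0.0041] r [-0.0004 -0.0011  0.    ] pos [0.5823 0.2519 0.1453] F [ 0.9  0.  -1.6] w 0.198 gf 59.2 yaw 1.353 j6 -1.06
time: 10.3
tool_pos: [0.5829, 0.2518, 0.1433]
tool_rot: [-0.0, 0.109, 0.994, -0.0]
contact_force: [-0.1, -0.2, -1.0]
gripper_width: 0.202
grasp_force: 59.3
t 10.3 d [-0.     -0.      0.0016] r [-0.0001  0.      0.    ] pos [0.5829 0.2518 0.1433] F [-0.1 -0.2 -1. ] w 0.202 gf 59.3 yaw 1.353 j6 -1.06
```

```bash
python3 -m inch '[{"dx":0,"dy":0,"dz":0.002,"rx":0,"ry":0,"rz":0},{"dx":0,"dy":0,"dz":0.002,"rx":0,"ry":0,"rz":0}]'; python3 -m inch '[{"dx":0,"dy":0,"dz":0,"rx":0,"ry":0,"rz":0},{"dx":0,"dy":0,"dz":0,"rx":0,"ry":0,"rz":0},{"dx":0,"dy":0,"dz":0,"rx":0,"ry":0,"rz":0},{"dx":0,"dy":0,"dz":0,"rx":0,"ry":0,"rz":0},{"dx":0,"dy":0,"dz":0,"rx":0,"ry":0,"rz":0}]' 0.3;python3 go.py .5667 .1584 .30 1.353
python3 - <<'E'
from h import *
crop('side',275,140,75,75,8,'s4')
E
```

```text
time: 10.5
tool_pos: [0.5833, 0.252, 0.1423]
tool_rot: [0.0, 0.109, 0.994, 0.0]
contact_force: [-0.2, 0.1, 0.4]
gripper_width: 0.202
grasp_force: 59.5
time: 11.0
tool_pos: [0.5829, 0.2519, 0.1417]
tool_rot: [-0.0, 0.109, 0.994, 0.0]
contact_force: [-0.1, -0.2, -0.8]
gripper_width: 0.65
grasp_force: 0.0
t 11.0 d [-0.0055 -0.1185 -0.1979] r [-0. -0. -0.] pos [0.5829 0.2519 0.1417] F [-0.1 -0.2 -0.8] w 0.65 gf 0.0 yaw 1.353 j6 -1.06
```

View pics/s4.png

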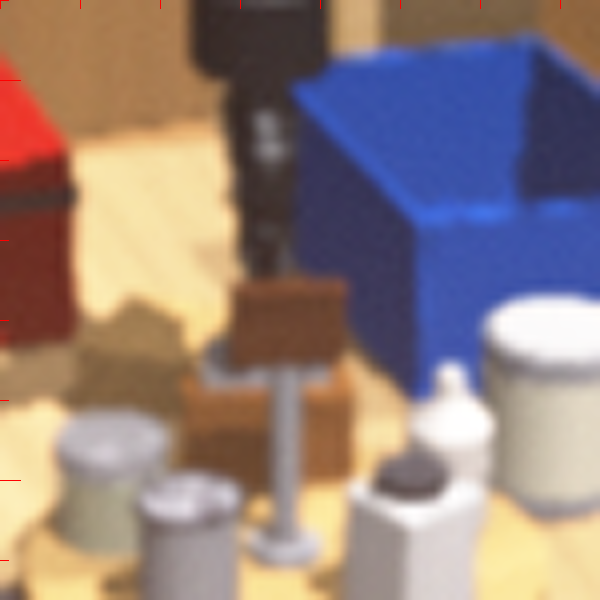

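The blade has sunk into the block, with only its shoulder showing above the top at about (308,187). Going straight up, then over the handle.

```bash
python3 -m inch '[{"dx":0,"dy":0,"dz":-0.04,"rx":0,"ry":0,"rz":0},{"dx":0,"dy":0,"dz":-0.1,"rx":0,"ry":0,"rz":0},{"dx":0,"dy":0,"dz":-0.15,"rx":0,"ry":0,"rz":0},{"dx":-0.0055,"dy":-0.06,"dz":-0.15,"rx":0,"ry":0,"rz":0},{"dx":-0.0055,"dy":-0.1185,"dz":-0.15,"rx":0,"ry":0,"rz":0}]' 0.4; python3 -m inch '[{"dx":0,"dy":0,"dz":0,"rx":0,"ry":0,"rz":0},{"dx":0,"dy":0,"dz":0,"rx":0,"ry":0,"rz":0}]';python3 go.py .5662 .158 .151 1.353
python3 - <<'E'
from h import *
a=optics.grab_frame('side');b=optics.grab_frame('top')
crop('side',275,140,60,75,7,'s5',a);crop('top',210,150,52,75,7,'t5',b)
cv2.imwrite('pics/st5.png',np.hstack([cv2.imread('pics/s5.png'),cv2.imread('pics/t5.png')]))
E
```

```text
time: 11.55
tool_pos: [0.5676, 0.1582, 0.2645]
tool_rot: [0.002, 0.107, 0.994, 0.0]
contact_force: [1.2, -0.2, -0.6]
gripper_width: 0.7
grasp_force: 0.0
time: 11.75
tool_pos: [0.5667, 0.1576, 0.2619]
tool_rot: [0.0, 0.11, 0.994, 0.0]
contact_force: [-0.8, 1.0, -0.2]
gripper_width: 0.699
grasp_force: 0.0
t 11.75 d [0.0007 0.0002 0.1386] r [ 0.0004  0.0002 -0.0012] pos [0.5667 0.1576 0.2619] F [-0.8  1.  -0.2] w 0.699 gf 0.0 yaw 1.351 j6 -1.21
```

View pics/st5.png

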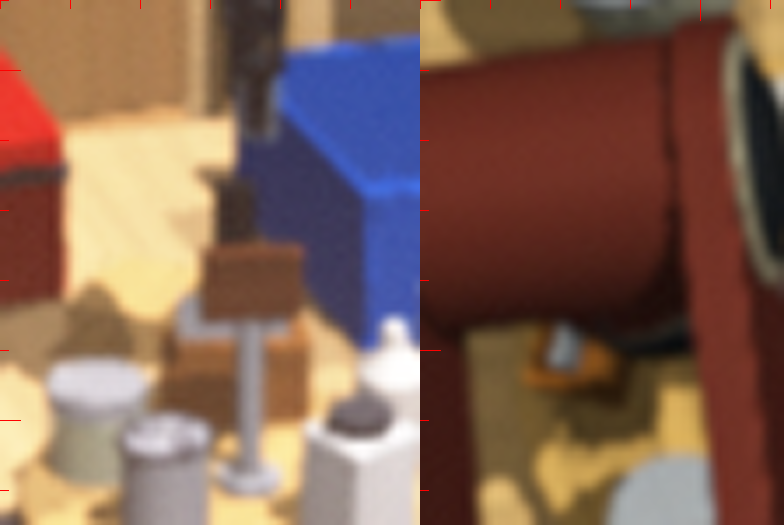

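The scraper stands upright and let go, its top at row ~164.5 where z = 0.19 projects (165), so it is home. Lowering onto the caddy handle.

```bash
python3 -m inch '[{"dx":0.0007,"dy":0,"dz":0.04,"rx":0,"ry":0,"rz":-0.001},{"dx":0.0007,"dy":0,"dz":0.08,"rx":0,"ry":0,"rz":-0.001},{"dx":0.0007,"dy":0,"dz":0.12,"rx":0,"ry":0,"rz":-0.001},{"dx":0.0007,"dy":0,"dz":0.138,"rx":0,"ry":0,"rz":-0.001},{"dx":0.0007,"dy":0,"dz":0.138,"rx":0,"ry":0,"rz":-0.001}]'; python3 -m inch '[{"dx":0,"dy":0,"dz":0,"rx":0,"ry":0,"rz":0},{"dx":0,"dy":0,"dz":0,"rx":0,"ry":0,"rz":0},{"dx":0,"dy":0,"dz":0,"rx":0,"ry":0,"rz":0},{"dx":0,"dy":0,"dz":0,"rx":0,"ry":0,"rz":0},{"dx":0,"dy":0,"dz":0,"rx":0,"ry":0,"rz":0}]' -1; python3 -m inch '[{"dx":0,"dy":0,"dz":0,"rx":0,"ry":0,"rz":0},{"dx":0,"dy":0,"dz":0,"rx":0,"ry":0,"rz":0}]';python3 go.py .5667 .1584 .151 1.353
```

```text
time: 12.35
tool_pos: [0.5644, 0.1591, 0.1482]
tool_rot: [-0.003, 0.107, 0.994, -0.001]
contact_force: [0.6, 0.3, -0.4]
gripper_width: 0.699
grasp_force: 0.0
time: 12.85
tool_pos: [0.5677, 0.1597, 0.1538]
tool_rot: [0.002, 0.108, 0.994, 0.001]
contact_force: [0.3, 4.8, 3.7]
gripper_width: 0.178
grasp_force: 60.7
time: 13.05
tool_pos: [0.5677, 0.1597, 0.1538]
tool_rot: [0.002, 0.108, 0.994, 0.001]
contact_force: [0.4, 5.5, 4.4]
gripper_width: 0.173
grasp_force: 60.7
t 13.05 d [ 0.0008 -0.0018  0.0035] r [0.0022 0.0026 0.001 ] pos [0.5677 0.1597 0.1538] F [0.4 5.5 4.4] w 0.173 gf 60.7 yaw 1.355 j6 -1.21
```

```bash
python3 -m inch '[{"dx":0,"dy":0,"dz":0,"rx":0,"ry":0,"rz":0.04},{"dx":0,"dy":0,"dz":0,"rx":0,"ry":0,"rz":0.1},{"dx":0,"dy":0,"dz":0,"rx":0,"ry":0,"rz":0.18},{"dx":0,"dy":0,"dz":0,"rx":0,"ry":0,"rz":0.26},{"dx":0,"dy":0,"dz":0,"rx":0,"ry":0,"rz":0.34}]';python3 go.py .5667 .1584 .151 -.871; python3 -m inch '[{"dx":0,"dy":0,"dz":0,"rx":0,"ry":0,"rz":0.08},{"dx":0,"dy":0,"dz":0,"rx":0,"ry":0,"rz":0.16},{"dx":0,"dy":0,"dz":0,"rx":0,"ry":0,"rz":0.24},{"dx":0,"dy":0,"dz":0,"rx":0,"ry":0,"rz":0.32},{"dx":0,"dy":0,"dz":0,"rx":0,"ry":0,"rz":0.4}]';python3 go.py .5667 .1584 .151 -.871
```

```text
time: 13.55
tool_pos: [0.5677, 0.1598, 0.1538]
tool_rot: [0.002, 0.357, 0.934, 0.002]
contact_force: [1.6, 5.6, 3.9]
gripper_width: 0.176
grasp_force: 60.6
t 13.55 d [-0.0002 -0.0021  0.0035] r [ 0.0035 -0.0017  1.1411] pos [0.5677 0.1598 0.1538] F [1.6 5.6 3.9] w 0.176 gf 60.6 yaw 0.841 j6 -0.69
time: 14.05
tool_pos: [0.5678, 0.1598, 0.1538]
tool_rot: [0.001, 0.617, 0.787, 0.002]
contact_force: [2.3, 7.0, 3.3]
gripper_width: 0.179
grasp_force: 60.5
t 14.05 d [-0.0014 -0.0018  0.0035] r [ 0.0028 -0.0027  0.7411] pos [0.5678 0.1598 0.1538] F [2.3 7.  3.3] w 0.179 gf 60.5 yaw 0.241 j6 -0.09
```

```bash
python3 -m inch '[{"dx":0,"dy":0,"dz":0,"rx":0,"ry":0,"rz":0.08},{"dx":0,"dy":0,"dz":0,"rx":0,"ry":0,"rz":0.16},{"dx":0,"dy":0,"dz":0,"rx":0,"ry":0,"rz":0.24},{"dx":0,"dy":0,"dz":0,"rx":0,"ry":0,"rz":0.32},{"dx":0,"dy":0,"dz":0,"rx":0,"ry":0,"rz":0.4}]'; python3 -m inch '[{"dx":0,"dy":0,"dz":0,"rx":0,"ry":0,"rz":0.08},{"dx":0,"dy":0,"dz":0,"rx":0,"ry":0,"rz":0.16},{"dx":0,"dy":0,"dz":0,"rx":0,"ry":0,"rz":0.24},{"dx":0,"dy":0,"dz":0,"rx":0,"ry":0,"rz":0.3},{"dx":0,"dy":0,"dz":0,"rx":0,"ry":0,"rz":0.341}]';  python3 -m inch '[{"dx":0,"dy":0,"dz":0,"rx":0,"ry":0,"rz":0},{"dx":0,"dy":0,"dz":0,"rx":0,"ry":0,"rz":0},{"dx":0,"dy":0,"dz":0,"rx":0,"ry":0,"rz":0}]';python3 go.py .5667 .1584 .151 -.871
python3 - <<'E'
from h import *
a=optics.grab_frame('side');b=optics.grab_frame('top')
crop('side',260,150,80,75,5,'s6',a);crop('top',215,145,80,120,5,'t6',b)
A=cv2.imread('pics/s6.png');A=cv2.copyMakeBorder(A,0,225,0,0,0)
cv2.imwrite('pics/st6.png',np.hstack([A,cv2.imread('pics/t6.png')])[:600])
E
```

```text
time: 14.55
tool_pos: [0.568, 0.1598, 0.1538]
tool_rot: [0.0, 0.822, 0.569, 0.003]
contact_force: [3.6, 6.0, 3.3]
gripper_width: 0.181
grasp_force: 60.6
time: 15.05
tool_pos: [0.5681, 0.1598, 0.1538]
tool_rot: [-0.0, 0.939, 0.344, 0.003]
contact_force: [4.1, 6.2, 4.6]
gripper_width: 0.18
grasp_force: 60.6
time: 15.35
tool_pos: [0.5681, 0.1598, 0.1538]
tool_rot: [-0.0, 0.939, 0.345, 0.003]
contact_force: [3.7, 5.5, 2.7]
gripper_width: 0.178
grasp_force: 60.7
t 15.35 d [-0.0025  0.0002  0.0035] r [ 0.0009 -0.0041  0.0026] pos [0.5681 0.1598 0.1538] F [3.7 5.5 2.7] w 0.178 gf 60.7 yaw -0.867 j6 1.01
```

View pics/st6.png

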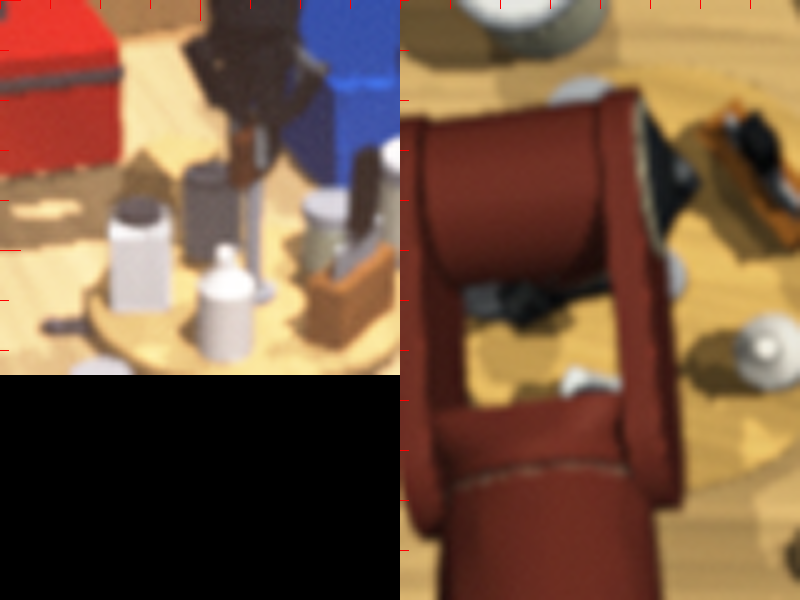

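The tin stands at the front over the tongue: side-crop cap at (138,210), tongue at (60,326). The scraper is upright in its block. Checking the cap position by number.

Run:
```python
from h import *
c=np.array([.5667,.1584])
p=plane('side',260+138.5/5-.5,150+206/5-.5,.117)[:2]; b=plane('top',215+(768-400)/5-.4,145+348/5-.4,.120)[:2]
t=plane('side',260+48/5-.4,150+326/5-.4,.005)[:2]
for n,v in(('tin',p),('bottle',b),('tongue',t)): v=v-c;print(n,np.linalg.norm(v),np.arctan2(v[1],v[0]))
print('front',np.pi-.2426,'pointer',c+.095*np.array([np.cos(2.899),np.sin(2.899)]),'tin',p,'bottle expects',2.899+1.2566-2*np.pi)
```

```text
tin 0.09442282034921179 2.9017088752296405
bottle 0.09498895623608161 -2.123618140087754
tongue 0.172865230240077 2.890149485787177
front 2.898992653589793 pointer [0.47448175 0.18122092] tin [0.47498092 0.18083389] bottle expects -2.1275853071795865
```

Tin, bottle and tongue all agree within 0.01 rad (about 1 mm). The grip on the handle is firm at 60 N, so I hand in.

```bash
python3 -c "
from plant import ticket,state
print(state()['grasp_force'],ticket.job_done())"
```

```text
the job is handed in; nothing more can be done
60.66120207309723 None
```

I handed in the job: the scraper is home and released in the caddy's slot, and the filler tin is about 1 mm from the front place over the tongue with the gripper still holding the caddy handle at 60 N; the hand-in returned no verdict.

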